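Free a stuck stopper from the wide reagent bottle

TASK

The stopper of the wide bottle, the one held in the steel foot, is stuck in its tapered neck: twist it to break it free, pull it straight out and set it down in the metal tray. Lower it into the tray rather than dropping it, and leave the tall slim bottle, which has the same stopper, where it is.

Things in the scene. Friction and masses are not known exactly. Their poses are not given: they have to be found in the camera images.
- stopper: White plastic stopper, stuck in the wide bottle. Origin: on its axis at the underside of its round flange (34 mm diameter, 5 mm thick), which rests on the rim, 115 mm above the table at the start; z up. Above: a flat upright tab to grip, up to 45 mm above the origin, 36 mm wide along x, 10 mm thick along y. Below: a tapered plug 36 mm long, 27 mm diameter to a flat 21 mm end. About 50 g.
- bottle: Wide brown bottle, 84 mm diameter, in a 104 mm round steel foot screwed to the table: fixed. Origin: centre of its underside; z up. Rim at 115 mm, 44 mm diameter. The stopper's axes start parallel to the bottle's. A straight pull does not move it. Turned 25 degrees or more about z, either way, against about 0.12 N m, it comes free and then lifts out with no resistance; 36 mm clears the rim.
- tray: Shallow rectangular plain metal tray, 160 mm along its x by 120 mm along its y, rim 18 mm high, walls and floor about 4 mm thick, 0.5 kg, loose on the table, empty. Origin: centre of its underside, on the table; z up.
- slim_bottle: The other brown bottle, to be left alone: tall and slim, 54 mm diameter, standing loose without a foot, with the same white tab stopper; 181 mm tall to the top of the tab. Origin: centre of its underside; z up.

How it is judged:
By the outcome, as a careful person would: the job done as asked, in the order asked, and still so for the second after the job is handed in, with the robot touching nothing.
It also fails if it takes over 40 s, if anything falls off the work surface, if the arm or the gripper's body presses on something with over 40 N, if the wrist force passes 120 N, or if a joint passes its speed limit or range.

ROBOT

A 6-joint arm with a two-finger parallel gripper is mounted at the origin on the work surface. World frame = base frame: x ahead of the robot, y to its left, z up, the work surface at z = 0. Lengths are in m, angles in rad, forces in N, time in s.
With the tool pointing down it reaches from about 0.325 to 0.9 m from the base axis. Payload 3.5 kg.
Tool frame: the origin (TCP) lies midway between the tips of the shut fingers; the grasp point (between the pads) lies 19 mm behind it; y points along the fingers, x is the direction in which the jaws open and shut, and the axes are right-handed (so a half turn about y gives the same grasp; the last joint's range is limited). The gripper opens to 85 mm and grips with 20 to 120 N. Pads are 22 mm wide; open, the fingers measure 114 mm over their backs; the gripper's body (76 mm by 85 mm) begins 54 mm behind the grasp point. The pads swing forward as they close: fully open they stand 13 mm farther back than shut.
Start: joints at [1.096, 0.276, -0.026, 1.268, 0, 1.467], TCP at [0.227, 0.582, 0.231] pointing down, gripper open.
Joint ranges: [-3.12, 3.12], [-0.85, 1.88], [-1.08, 1.24], [-1.95, 2.15], [-1.57, 1.53], [-3.14, 3.14]. Speed limits (rad/s): [2.57, 2.57, 3.14, 3.14, 3.14, 3.14].

INTERFACE

Orientations are given as a 3x3 rotation matrix whose columns are the frame's x, y, z axes.
In Python, from cell import bot gives the robot as it stands.
- The arm moves only by the tool send_rows, never from a script. Its argument "targets" is text: rows parted by semicolons, each of 5 numbers parted by spaces: the shift along the tool's x, y, z in mm, then the turn about the tool's y in degrees, then the gripper's target within -1 to 1 (fully open at 1, half-way at 0, shut at -1). A call has 1 to 10 rows; each row is the pose to reach, as a shift and turn from the pose commanded when the call began, along the tool's axes at that moment; what a row does not reach only later rows make up. A row lasts 1/8 s, in which the tool goes at most 62.5 mm and 10.7 degrees, less where a joint would pass 70% of its speed; a pose out of reach is approached as far as the arm can. A call with a gripper value outside its range is refused whole. The fingers move at their own pace and stop on an object; the grip force is fixed at half the most. Time passes only in rows, so rows that repeat a pose let the fingers close. It gives the time, the measured TCP pose, the force and the opening at its end, in the units of the state.
- bot.get_obs(): the state, without advancing time (a new reading comes with each control period).
- bot.read_camera(name): name is "scene" or "side" or "wrist"; returns a dict with "pixels" (420x560x3 uint8, red, green, blue), "z_map" (420x560 float32, m along the optical axis (not along the pixel's ray), 0 where there is no reading), "fx", "fy", "cx", "cy" (pixels), "origin" and "rotation" of the camera in the world; the wrist camera has in their place "mount" (4x4, takes a point from camera to tool coordinates, whose origin is the TCP and whose axes are the tool frame's). Camera axes: x right, y up, looking along -z (the intrinsics and any distortion apply to the point x, -y, -z); pixel columns grow to the right and rows downward; lengths in m; the calibration is good to about 2 mm. The wrist camera is an equidistant fisheye: a pixel r from the principal point sees the ray r / f radians off the axis. A picture is of the moment at which its call begins: read the wrist's pose just before it.
- bot.job_done(): hands the job in, once; it reports no verdict.
The state is a dict: "t": time; "joint_positions": joint angles; "qd": joint speeds; "joint_torque": joint torques, N m; "eef_pos": TCP position; "tcp_rot": TCP orientation; "force": force on the tool from outside, world axes, zero at the start; "torque": the same for the moment, N m; "finger_gap": finger opening in m.
Only numpy, scipy, OpenCV 4.12 (cv2) and the standard library are available. Lean on these libraries where they do the work, as an engineer would, in place of code of your own. Each camera call takes 0.05 s, during which the arm holds its last target.

## Working session

There is one attempt and no reset: what is moved stays moved. The work goes in short steps, Python scripts to look and compute and a tool call to move; the robot and the scene stay as the last step left them, time stands still between calls to the robot, and variables do not carry over. Pictures are saved under pics/ and viewed, and the job is handed in when it is done.

Besides the shell and the picture viewer there is one more tool, called after "Request:" as name(argument=value, ...), one argument or row to a line, values as JSON. send_rows: Moves the arm, as the interface text tells. Its arguments: {"type":"object","properties":{"targets":{"type":"string"}},"required":["targets"]}

```bash
mkdir -p pics; ls
cat > h.py <<'E'
import numpy as np, cv2
from cell import bot
def snap(n,tag):
    o=bot.get_obs(); c=bot.read_camera(n)
    cv2.imwrite(f'pics/{tag}.png',c['pixels'][:,:,::-1]); np.savez(f'{tag}.npz',**c,eef=o['eef_pos'],rot=o['tcp_rot']); return c
def cloud(c):
    z=c['z_map']; v,u=np.mgrid[0:z.shape[0],0:z.shape[1]]
    P=np.stack([(u-c['cx'])/c['fx']*z,-(v-c['cy'])/c['fy']*z,-z],-1)
    return P@np.array(c['rotation']).T+c['origin']
E
python3 - <<'E'
from h import *
np.set_printoptions(precision=4,suppress=True)
print(bot.get_obs())
for n in('scene','side'):
    c=snap(n,n+'0'); print(n,{k:v for k,v in c.items() if k not in('pixels','z_map')})
E
```

```text
pics
{'t': 0.0, 'joint_positions': array([ 1.0956,  0.2771, -0.0279,  1.268 ,  0.    ,  1.4674]), 'qd': array([-0.0008, -0.0005,  0.0015,  0.0013, -0.001 ,  0.0005]), 'joint_torque': array([ -0.0011, -44.5506,  29.5201,   0.0163,  -0.    ,   0.    ]), 'eef_pos': array([0.2267, 0.5816, 0.2302]), 'tcp_rot': array([[ 0.3633, -0.0011, -0.9317],
       [ 0.9317, -0.002 ,  0.3633],
       [-0.0022, -1.    ,  0.0003]]), 'force': array([ 0.15  , -0.4178, -0.6153]), 'torque': array([-0.0364, -0.0221, -0.033 ]), 'finger_gap': 0.08546930927657245}
scene {'fx': 466.48679014349887, 'fy': 466.48679014349887, 'cx': 276.997816891302, 'cy': 207.169499283746, 'origin': array([ 1.1369, -0.276 ,  0.7515]), 'rotation': array([[ 0.4459, -0.6152,  0.6501],
       [ 0.8951,  0.3107, -0.3198],
       [-0.0052,  0.7245,  0.6892]])}
side {'fx': 463.42668875897647, 'fy': 463.42668875897647, 'cx': 273.90702787243384, 'cy': 209.25079046052184, 'origin': array([ 0.3996, -0.5901,  0.517 ]), 'rotation': array([[ 0.9746,  0.1425, -0.1726],
       [-0.2227,  0.5401, -0.8116],
       [-0.0224,  0.8294,  0.5581]])}
```

View pics/scene0.png

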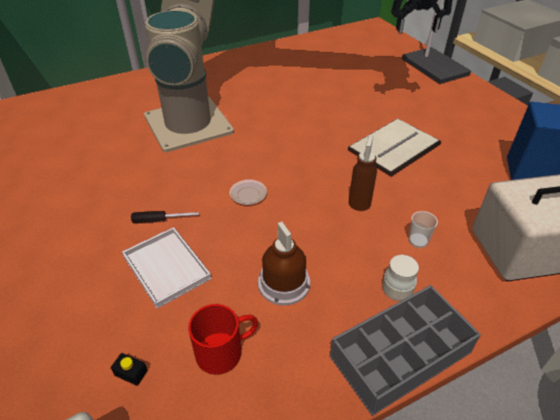

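View pics/side0.png

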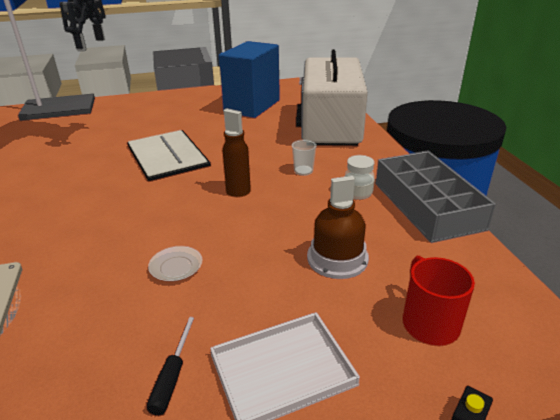

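The scene view shows the wide bottle at (284,270) with its tab at (285,237), the slim bottle at (363,180), and the tray at (167,265). In the side view they are at (340,235), (342,190), (236,165) and (284,368). Next I'll measure them from depth.

```bash
cat > m.py <<'E'
from h import *
np.set_printoptions(precision=4,suppress=True)
for n,tb,tr,bb in(('scene',(265,215,305,260),(110,220,220,310),(250,215,320,305)),('side',(320,170,365,215),(200,305,365,420),(300,170,375,275))):
    c=dict(np.load(n+'0.npz')); P=cloud(c); px=c['pixels'].astype(int)
    w=(px.min(-1)>110)&(px.max(-1)-px.min(-1)<50)&(c['z_map']>0)
    def sub(b):
        m=np.zeros_like(w); m[b[1]:b[3],b[0]:b[2]]=1; return m
    m=sub(tb)&w; Q=P[m]; print(n,'zmax',Q[:,2].max())
    T=Q[(Q[:,2]>.125)]; print('tab n',len(T),'mean',T.mean(0),T.min(0),T.max(0))
    r=cv2.minAreaRect(T[:,:2].astype(np.float32)*1000);print('tab rect',r)
    top=Q[Q[:,2]>.154]; print('top',len(top),top.mean(0)if len(top) else''); 
    if len(top)>4: print(cv2.minAreaRect(top[:,:2].astype(np.float32)*1000))
    B=P[sub(bb)]; B=B[(B[:,2]>.02)&(B[:,2]<.07)]; f=lambda q,R:0
    from scipy.optimize import least_squares
    B=B[B[:,2]>.045]
    s=least_squares(lambda q:np.hypot(B[:,0]-q[0],B[:,1]-q[1])-.042,B[:,:2].mean(0)-0.03*np.array([0,0]),loss='soft_l1',f_scale=.003); print('bottle',s.x,abs(s.fun).mean() ,len(B))
    t=P[sub(tr)&w]; t=t[t[:,2]<.03]; print('tray z',np.percentile(t[:,2],[2,50,98]), cv2.minAreaRect(t[:,:2].astype(np.float32)*1000))
    hi=t[t[:,2]>.012];print('rim',len(hi),cv2.minAreaRect(hi[:,:2].astype(np.float32)*1000))
    b=tb; cr=c['pixels'][b[1]-10:b[3]+10,b[0]-10:b[2]+10,::-1]; cv2.imwrite(f'pics/{n}tab.png',cv2.resize(cr,None,fx=8,fy=8,interpolation=cv2.INTER_CUBIC))
E
python3 m.py
```

```text
scene zmax 0.16102159616957568
tab n 106 mean [ 0.6369 -0.0155  0.1538] [ 0.6149 -0.0204  0.1251] [ 0.6509 -0.0102  0.161 ]
tab rect ((632.9100341796875, -15.232583999633789), (35.916107177734375, 10.091435432434082), 0.4127933084964752)
top 80 [ 0.6333 -0.0153  0.1587]
((632.7363891601562, -15.168395042419434), (35.45191192626953, 9.867837905883789), 1.2595102787017822)
bottle [ 0.631  -0.0147] 0.0005854728612570191 353
tray z [-0.0002  0.0034  0.0177] ((476.9961242675781, -210.4693603515625), (181.8975372314453, 127.38357543945312), 9.720958709716797)
rim 582 ((487.1211242675781, -212.38523864746094), (162.58531188964844, 120.1876220703125), 9.720958709716797)
side zmax 0.16059253632243076
tab n 449 mean [ 0.6304 -0.0172  0.1446] [ 0.613  -0.0206  0.1251] [ 0.648  -0.0076  0.1606]
tab rect ((630.4981689453125, -13.953296661376953), (35.111732482910156, 12.910508155822754), 0.5221202969551086)
top 123 [ 0.6301 -0.0155  0.1578]
((630.50732421875, -13.66317081451416), (11.732504844665527, 35.01650619506836), 89.03486633300781)
bottle [ 0.6319 -0.011 ] 0.04570479615275965 867
tray z [0.0011 0.0035 0.0178] ((488.0235595703125, -202.8218994140625), (169.20216369628906, 138.4893341064453), 9.993945121765137)
rim 1458 ((484.88037109375, -210.60379028320312), (159.93345642089844, 122.2403335571289), 9.67318344116211)
```

```bash
cat >> h.py <<'E'
def plan(p,yaw):
    """shift in tool mm, turn deg so tool x axis has world yaw"""
    o=bot.get_obs(); R=np.array(o['tcp_rot']); d=(np.array(p)-o['eef_pos'])@R*1000
    y0=np.degrees(np.arctan2(R[1,0],R[0,0])); t=-(yaw-y0); t=(t+180)%360-180
    print('t',o['t'],'eef',np.round(o['eef_pos'],4),'yaw',round(y0,2),'shift',d.round(1),'turn',round(t,2),'tilt',R[2,0].round(4),R[2,2].round(4),'F',o['force'].round(1),'M',o['torque'].round(2),'gap',round(o['finger_gap'],4),'q',np.round(o['joint_positions'],2))
E
python3 - <<'E'
from h import *
plan([.6315,-.015,.25],90.7)
c=dict(np.load('scene0.npz'));P=cloud(c)
for uv in((366,150),(363,180),(403,268),(217,320),(218,350)): print(uv,P[uv[1],uv[0]].round(3))
E
```

```text
t 0.1 eef [0.2267 0.5817 0.2302] yaw 68.7 shift [-408.9  -19.1 -593.9] turn -22.0 tilt -0.0021 0.0002 F [-0.3  0.4 -0.2] M [-0.01 -0.03 -0.  ] gap 0.0851 q [ 1.1   0.28 -0.03  1.27  0.    1.47]
(366, 150) [0.514 0.238 0.167]
(363, 180) [0.524 0.234 0.094]
(403, 268) [0.749 0.174 0.074]
(217, 320) [ 0.681 -0.17   0.046]
(218, 350) [ 0.754 -0.194  0.079]
```

Request:
send_rows(
  targets="-10 -20 -15 0 1;-35 -25 -50 -2 1;-70 -30 -100 -4 1;-105 -30 -152 -6 1;-140 -30 -203 -8 1;-175 -30 -254 -10 1;-210 -30 -305 -12 1;-245 -30 -356 -14 1;-280 -30 -407 -16 1;-315 -30 -458 -18 1",
)

```text
t: 1.35
eef_pos: [0.5403, 0.1196, 0.2631]
tcp_rot: [[0.057, 0.002, -0.998], [0.998, 0.0, 0.057], [0.0, -1.0, -0.002]]
force: [0.6, 0.3, -0.1]
finger_gap: 0.0851
```

```bash
python3 -c "
from h import *
plan([.6315,-.015,.25],90.7)"
```

```text
t 1.35 eef [0.5403 0.1196 0.2631] yaw 86.71 shift [-129.2   13.3  -98.7] turn -3.99 tilt 0.0001 -0.0021 F [ 0.6  0.3 -0.1] M [-0.01  0.02 -0.02] gap 0.0851 q [ 0.1   0.13 -0.14  1.3  -0.    0.16]
```

Request:
send_rows(
  targets="-40 4 -30 -1 1;-80 8 -60 -3 1;-110 12 -84 -4 1;-125 13 -95 -4 1;-129 13 -98 -4 1;-129 13 -98 -4 1;-129 13 -98 -4 1",
)

```text
t: 2.22
eef_pos: [0.6291, -0.0108, 0.2487]
tcp_rot: [[-0.014, -0.0, -1.0], [1.0, 0.0, -0.014], [0.0, -1.0, 0.0]]
force: [0.7, 0.4, 0.1]
finger_gap: 0.0851
```

```bash
python3 -c "
from h import *
plan([.6315,-.015,.25],90.7)
c=snap('wrist','w1')
print({k:v for k,v in c.items() if k not in('pixels','z_map')})
plan([.6315,-.015,.25],90.7)
"
```

```text
t 2.225 eef [ 0.6291 -0.0108  0.2487] yaw 90.78 shift [-4.2 -1.3 -2.3] turn 0.08 tilt 0.0003 0.0001 F [0.7 0.4 0.1] M [ 0.01  0.06 -0.06] gap 0.0851 q [-0.12  0.28  0.01  1.3   0.   -0.13]
{'fx': 325.19226210127806, 'fy': 325.19226210127806, 'cx': 282.5578214030294, 'cy': 213.3376748914778, 'mount': array([[ 9.99999922e-01,  3.95411698e-04,  9.82805087e-06,
        -2.40386667e-04],
       [-1.02826153e-04,  2.83880991e-01, -9.58859517e-01,
        -1.41311337e-01],
       [-3.81934267e-04,  9.58859441e-01,  2.83881009e-01,
         7.08992848e-02],
       [ 0.00000000e+00,  0.00000000e+00,  0.00000000e+00,
         1.00000000e+00]])}
t 2.275 eef [ 0.6292 -0.0108  0.2486] yaw 90.78 shift [-4.2 -1.4 -2.3] turn 0.08 tilt 0.0002 0.0001 F [ 0.   0.3 -0. ] M [0.   0.04 0.  ] gap 0.0855 q [-0.12  0.28  0.01  1.3   0.   -0.13]
```

View pics/w1.png

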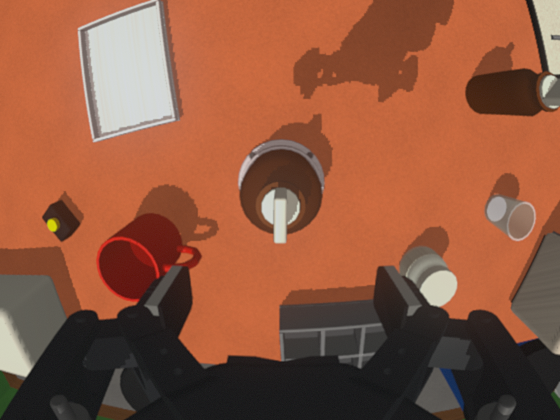

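The wrist view shows the wide bottle's tab at about (280,222), centred between the fingers. The mug is on the left at (140,255), clear of the fingers. I'll check the tab axis in the wrist calibration.

```bash
cat > w.py <<'E'
from h import *
import sys
def wcloud(c):
    z=c['z_map']; v,u=np.mgrid[0:z.shape[0],0:z.shape[1]]
    a=(u-c['cx'])/c['fx']; b=(v-c['cy'])/c['fy']; th=np.hypot(a,b); s=np.where(th>1e-9,np.tan(th)/np.maximum(th,1e-9),1)
    P=np.stack([a*s*z,-b*s*z,-z],-1); M=c['mount']
    T=P@M[:3,:3].T+M[:3,3]
    return T@c['rot'].T+c['eef']
if __name__=='__main__':
    c=dict(np.load('w1.npz'));P=wcloud(c);px=c['pixels'].astype(int)
    w=(px.min(-1)>110)&(px.max(-1)-px.min(-1)<50)
    m=np.zeros_like(w);m[180:250,255:305]=1
    Q=P[m&w];T=Q[Q[:,2]>.152];print(len(T),Q[:,2].max(),T.mean(0),cv2.minAreaRect(T[:,:2].astype(np.float32)*1000))
    m[:]=0;m[0:145,75:185]=1
    Q=P[m&w];T=Q[(Q[:,2]>.012)&(Q[:,2]<.025)];print(len(T),cv2.minAreaRect(T[:,:2].astype(np.float32)*1000))
    cv2.imwrite('pics/w1c.png',cv2.resize(c['pixels'][170:260,230:330,::-1],None,fx=6,fy=6,interpolation=2))
E
python3 w.py
```

```text
567 0.39001733700314223 [ 0.6315089  -0.01306122  0.15932826] ((604.121826171875, -13.21414566040039), (91.77014923095703, 9.096379280090332), 0.5708760023117065)
1280 ((487.53424072265625, -210.27581787109375), (160.59097290039062, 120.68142700195312), 9.637899398803711)
```

View pics/w1c.png

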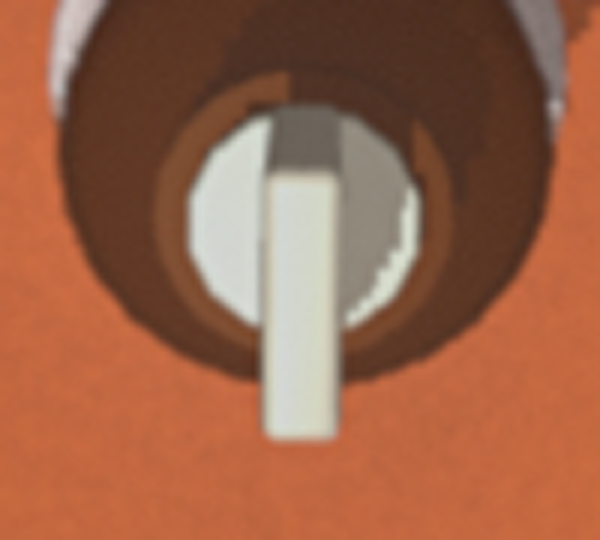

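Request:
send_rows(
  targets="-3 20 -2 0 1;-3 50 -2 0 1;-3 80 -2 0 1;-3 105 -2 0 1;-3 118 -2 0 1;-3 123 -2 0 0.4;-3 123 -2 0 0.1;-3 123 -2 0 -0.2;-3 123 -2 0 -0.4;-3 123 -2 0 -0.5",
)

```text
t: 3.52
eef_pos: [0.6321, -0.0151, 0.1259]
tcp_rot: [[-0.012, 0.001, -1.0], [1.0, -0.0, -0.012], [-0.0, -1.0, -0.001]]
force: [-0.9, -0.2, -0.4]
finger_gap: 0.0211
```

```bash
python3 -c "
from h import *
plan([.6315,-.0135,.126],90.7)
c=snap('wrist','w2');c=snap('side','s2')
cv2.imwrite('pics/s2c.png',cv2.resize(c['pixels'][90:290,230:450,::-1],None,fx=3,fy=3))
"
```

```text
t 3.525 eef [ 0.6321 -0.0151  0.1259] yaw 90.69 shift [ 1.6 -0.1  0.6] turn -0.01 tilt -0.0001 -0.0009 F [-0.9 -0.2 -0.4] M [-0.   -0.    0.05] gap 0.0211 q [-0.13  0.36 -0.14  1.07 -0.   -0.14]
```

View pics/w2.png

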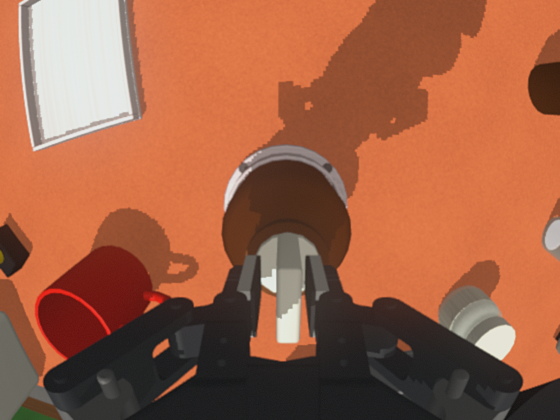

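View pics/s2c.png

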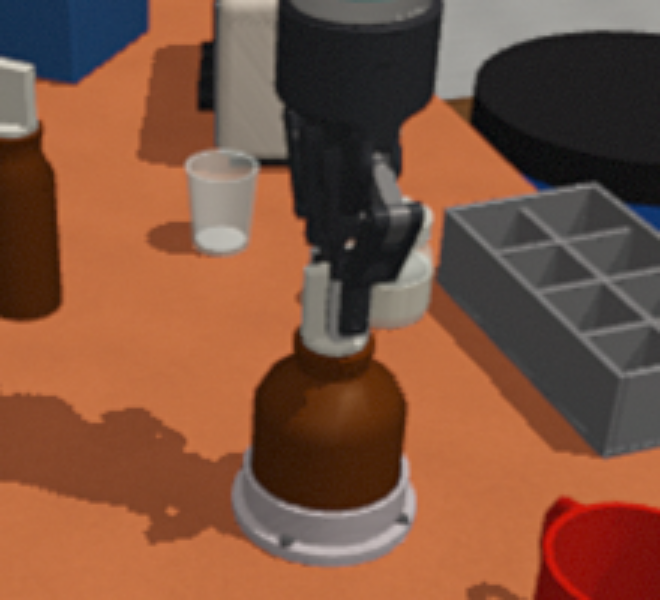

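The tab sits about 6 px (roughly 2 mm) right of the finger centre, at 289 against 283, and the pose numbers agree. I'll shift 2 mm and close.

Request:
send_rows(
  targets="2 0 0.5 0 -0.5;2 0 0.5 0 -0.6;2 0 0.5 0 -0.75;2 0 0.5 0 -0.9;2 0 0.5 0 -1;2 0 0.5 0 -1;2 0 0.5 0 -1",
)

```text
t: 4.5
eef_pos: [0.6313, -0.013, 0.1254]
tcp_rot: [[-0.012, 0.0, -1.0], [1.0, 0.0, -0.012], [0.0, -1.0, -0.0]]
force: [-0.1, -1.0, 0.9]
finger_gap: 0.0092
```

```bash
python3 -c "
from h import *
plan([.6315,-.0135,.126],90.7)
c=snap('wrist','w3')
cv2.imwrite('pics/w3c.png',cv2.resize(c['pixels'][190:390,180:400,::-1],None,fx=3,fy=3))
"
```

```text
t 4.5 eef [ 0.6313 -0.013   0.1254] yaw 90.7 shift [-0.5 -0.6 -0.2] turn 0.0 tilt 0.0 -0.0001 F [-0.1 -1.   0.9] M [0.   0.02 0.05] gap 0.0092 q [-0.12  0.36 -0.15  1.07  0.   -0.14]
```

View pics/w3c.png

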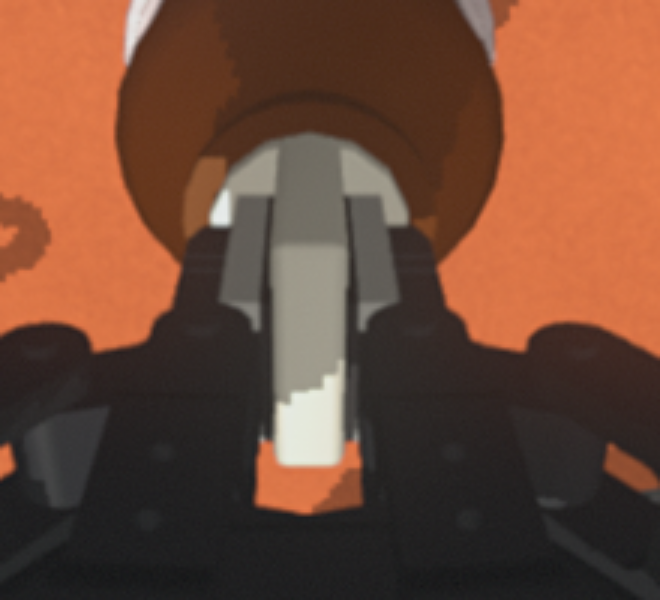

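The tab is held at a 9.2 mm gap with both pads on it, and forces are near zero. Now the twist.

Request:
send_rows(
  targets="0 0 0 3 -1;0 0 0 8 -1;0 0 0 13 -1;0 0 0 18 -1;0 0 0 23 -1;0 0 0 28 -1;0 0 0 33 -1;0 0 0 38 -1;0 0 0 38 -1;0 0 0 38 -1",
)

```text
t: 5.8
eef_pos: [0.6314, -0.0128, 0.1254]
tcp_rot: [[0.605, 0.0, -0.796], [0.796, 0.0, 0.605], [0.0, -1.0, 0.0]]
force: [1.2, 0.6, 0.7]
finger_gap: 0.0094
```

```bash
python3 -c "
from h import *
plan([.6315,-.0135,.126],90.7)
c=snap('wrist','w4')
cv2.imwrite('pics/w4c.png',cv2.resize(c['pixels'][190:390,180:400,::-1],None,fx=3,fy=3))
"
```

```text
t 5.8 eef [ 0.6314 -0.0128  0.1254] yaw 52.77 shift [-0.4 -0.6 -0.5] turn -37.93 tilt 0.0004 0.0 F [1.2 0.6 0.7] M [ 0.18 -0.06  0.02] gap 0.0094 q [-0.12  0.36 -0.15  1.07  0.    0.53]
```

View pics/w4c.png

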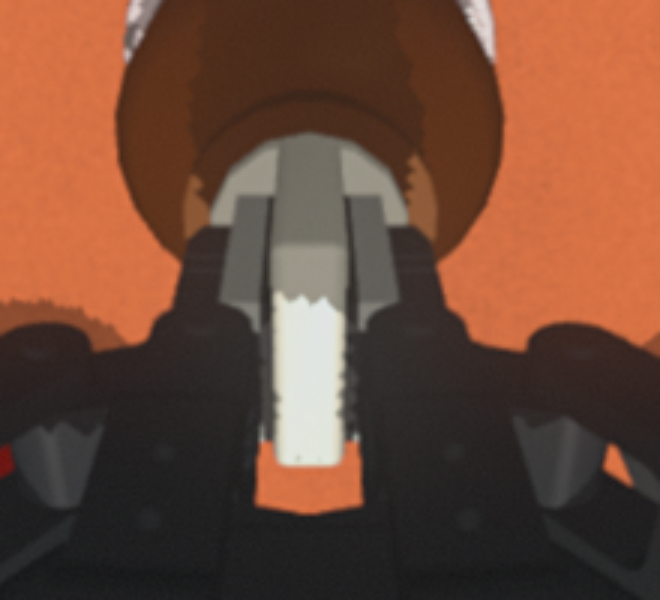

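The stopper turned 38° with the gripper and did not slip; the tab still lies straight between the pads. Now I'll lift it straight up, slowly at first.

Request:
send_rows(
  targets="0 -3 0 0 -1;0 -8 0 0 -1;0 -15 0 0 -1;0 -22 0 0 -1;0 -30 0 0 -1;0 -40 0 0 -1;0 -52 0 0 -1;0 -66 0 0 -1;0 -75 0 0 -1;0 -75 0 0 -1",
)

```text
t: 7.1
eef_pos: [0.6321, -0.0131, 0.2017]
tcp_rot: [[0.606, 0.002, -0.795], [0.795, -0.0, 0.606], [0.001, -1.0, -0.002]]
force: [0.7, -0.6, -0.3]
finger_gap: 0.0095
```

```bash
python3 -c "
from h import *
plan([.4865,-.211,.15],90-10)
c=snap('side','s5')
cv2.imwrite('pics/s5c.png',cv2.resize(c['pixels'][90:290,230:450,::-1],None,fx=3,fy=3))
"
```

```text
t 7.1 eef [ 0.6321 -0.0131  0.2017] yaw 52.7 shift [-245.7   51.4   -4. ] turn -27.3 tilt 0.0012 -0.002 F [ 0.7 -0.6 -0.3] M [-0.05  0.02 -0.03] gap 0.0095 q [-0.12  0.3  -0.05  1.21  0.    0.53]
```

View pics/s5c.png

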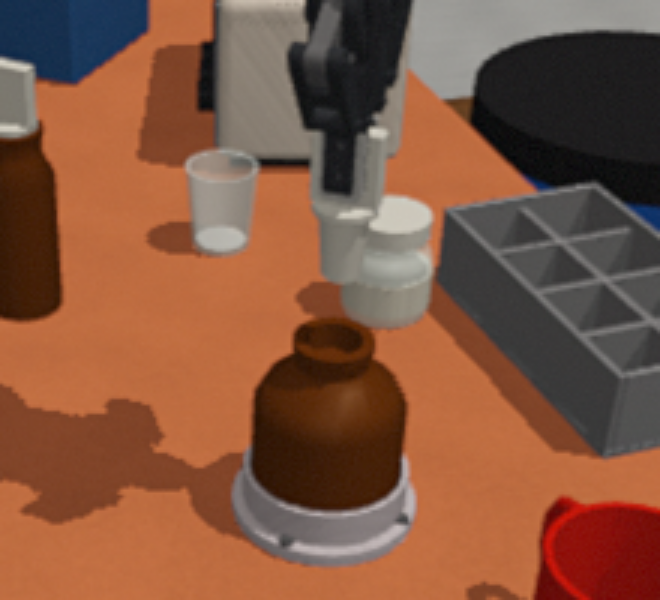

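The stopper is out and held upright, and the bottle is open. Moving over the tray.

Request:
send_rows(
  targets="-15 0 0 0 -1;-45 0 -1 0 -1;-85 0 -2 0 -1;-125 0 -2 0 -1;-165 0 -3 0 -1;-200 5 -3 0 -1;-225 20 -4 0 -1;-240 38 -4 0 -1;-246 48 -4 0 -1;-246 51 -4 0 -1",
)

```text
t: 8.4
eef_pos: [0.4843, -0.2109, 0.1484]
tcp_rot: [[0.607, -0.002, -0.795], [0.795, 0.001, 0.607], [-0.0, -1.0, 0.002]]
force: [-0.4, -0.2, -0.5]
finger_gap: 0.009
```

Request:
send_rows(
  targets="0 0 0 0 -1;0 0 0 0 -1",
)

```text
t: 8.65
eef_pos: [0.4862, -0.2109, 0.15]
tcp_rot: [[0.605, 0.001, -0.796], [0.796, -0.001, 0.605], [0.0, -1.0, -0.001]]
force: [-0.2, 0.4, -0.8]
finger_gap: 0.0091
```

```bash
python3 -c "
from h import *
plan([.4865,-.211,.055],52.7)
c=snap('side','s6')
cv2.imwrite('pics/s6c.png',cv2.resize(c['pixels'][200:420,180:400,::-1],None,fx=2.7,fy=2.7))
P=cloud(c)
px=c['pixels'].astype(int); w=(px.min(-1)>110)&(px.max(-1)-px.min(-1)<50)
m=w&(P[...,2]>.07)&(P[...,2]<.2)&(np.hypot(P[...,0]-.4865,P[...,1]+.211)<.05)
Q=P[m]; print(len(Q), np.percentile(Q[:,2],[0,1,5,95,99,100]).round(4))
for a in np.arange(.09,.19,.008):
  s=Q[(Q[:,2]>=a)&(Q[:,2]<a+.008)]
  if len(s): print(a.round(3),len(s),s.min(0).round(4),s.max(0).round(4))
"
```

```text
t 8.65 eef [ 0.4862 -0.2109  0.15  ] yaw 52.75 shift [ 0.1 95.  -0.2] turn 0.05 tilt 0.0002 -0.0013 F [-0.2  0.4 -0.8] M [-0.03 -0.01 -0.01] gap 0.0091 q [-0.53  0.17 -0.34  1.06  0.    0.12]
798 [0.1036 0.1046 0.1092 0.1836 0.186  0.1877]
0.098 17 [ 0.4779 -0.2221  0.1036] [ 0.4937 -0.2168  0.1059]
0.106 64 [ 0.4767 -0.2232  0.1063] [ 0.4956 -0.2145  0.1139]
0.114 70 [ 0.4765 -0.2233  0.1142] [ 0.4972 -0.2132  0.122 ]
0.122 67 [ 0.4765 -0.2242  0.1222] [ 0.4966 -0.2153  0.13  ]
0.13 40 [ 0.4774 -0.2254  0.13  ] [ 0.4927 -0.2211  0.1361]
0.138 219 [ 0.4692 -0.2283  0.1386] [ 0.4995 -0.2059  0.1458]
0.146 67 [ 0.4697 -0.2257  0.146 ] [ 0.5014 -0.2052  0.1538]
0.154 53 [ 0.4692 -0.2261  0.154 ] [ 0.5014 -0.205   0.1617]
0.162 54 [ 0.4701 -0.2257  0.1624] [ 0.5016 -0.2056  0.1697]
0.17 53 [ 0.4886 -0.226   0.17  ] [ 0.5013 -0.2194  0.178 ]
0.178 85 [ 0.4873 -0.2264  0.1785] [ 0.502 -0.209  0.186]
0.186 9 [ 0.4826 -0.2126  0.186 ] [ 0.4997 -0.1987  0.1877]
```

View pics/s6c.png

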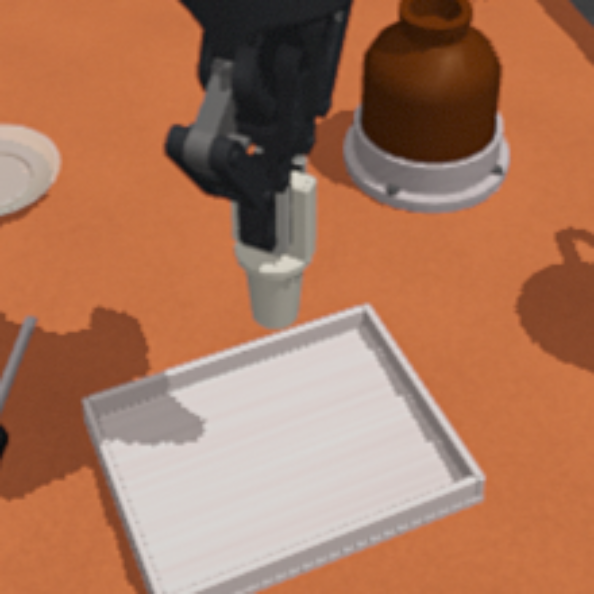

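The stopper hangs upright over the tray with its underside at about z 0.1035 and the floor at about 0.004. I'll lower it 96 mm, then creep down watching the force.

Request:
send_rows(
  targets="0 12 0 0 -1;0 35 0 0 -1;0 60 0 0 -1;0 78 0 0 -1;0 88 0 0 -1;0 93 0 0 -1;0 96 0 0 -1;0 97 0 0 -1;0 97 0 0 -1;0 97 0 0 -1",
)

```text
t: 9.95
eef_pos: [0.4857, -0.2112, 0.0527]
tcp_rot: [[0.606, 0.001, -0.795], [0.795, -0.0, 0.606], [0.0, -1.0, -0.001]]
force: [-0.3, 0.8, -0.0]
finger_gap: 0.0096
```

Request:
send_rows(
  targets="0 0.5 0 0 -1;0 1 0 0 -1;0 1 0 0 -1",
)

```text
t: 10.32
eef_pos: [0.4853, -0.2111, 0.0513]
tcp_rot: [[0.606, -0.0, -0.795], [0.795, 0.0, 0.606], [-0.0, -1.0, 0.0]]
force: [0.9, 0.7, -1.1]
finger_gap: 0.0094
```

```bash
python3 -c "
from h import *
plan([.4865,-.211,.0505],52.7)
c=snap('side','s7')
cv2.imwrite('pics/s7c.png',cv2.resize(c['pixels'][200:420,180:400,::-1],None,fx=2.7,fy=2.7))
"
```

```text
t 10.325 eef [ 0.4853 -0.2111  0.0513] yaw 52.7 shift [ 0.8  0.8 -0.9] turn -0.0 tilt -0.0 0.0001 F [ 0.9  0.7 -1.1] M [ 0.05 -0.04 -0.04] gap 0.0094 q [-0.53  0.27 -0.45  0.85 -0.    0.12]
```

View pics/s7c.png

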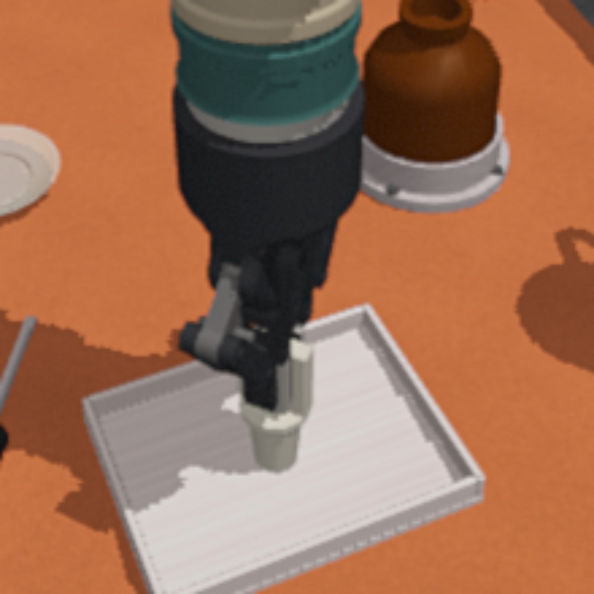

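No contact yet. I'll keep creeping down in 0.5 mm rows.

Request:
send_rows(
  targets="0 0.5 0 0 -1;0 0.5 0 0 -1",
)

```text
t: 10.62
eef_pos: [0.4853, -0.2111, 0.0507]
tcp_rot: [[0.606, -0.0, -0.795], [0.795, 0.0, 0.606], [-0.0, -1.0, 0.0]]
force: [0.5, -0.5, -0.8]
finger_gap: 0.0089
```

Request:
send_rows(
  targets="0 0.5 0 0 -1;0 0.5 0 0 -1",
)

```text
t: 10.88
eef_pos: [0.4854, -0.2111, 0.0504]
tcp_rot: [[0.606, 0.0, -0.795], [0.795, -0.0, 0.606], [0.0, -1.0, -0.0]]
force: [-0.6, 0.5, 0.1]
finger_gap: 0.0093
```

Request:
send_rows(
  targets="0 0.4 0 0 -1;0 0.4 0 0 -1",
)

```text
t: 11.12
eef_pos: [0.4855, -0.2112, 0.0503]
tcp_rot: [[0.606, 0.0, -0.795], [0.795, -0.0, 0.606], [0.0, -1.0, -0.0]]
force: [-1.1, 0.0, 4.1]
finger_gap: 0.0096
```

Contact, with 4 N of upward force at z 0.0503. Releasing in small steps.

Request:
send_rows(
  targets="0 0 0 0 -0.8;0 0 0 0 -0.7;0 0 0 0 -0.6;0 0 0 0 -0.5;0 0 0 0 -0.4;0 0 0 0 -0.3;0 0 0 0 -0.2;0 0 0 0 -0.2",
)

```text
t: 12.12
eef_pos: [0.4854, -0.2111, 0.0499]
tcp_rot: [[0.606, 0.0, -0.795], [0.795, -0.0, 0.606], [-0.0, -1.0, -0.0]]
force: [0.0, 0.3, 0.3]
finger_gap: 0.0343
```

```bash
python3 -c "
from h import *
plan([.4865,-.211,.0505],52.7)
c=snap('side','s8')
cv2.imwrite('pics/s8c.png',cv2.resize(c['pixels'][200:420,180:400,::-1],None,fx=2.7,fy=2.7))
c=snap('wrist','w8')
"
```

```text
t 12.125 eef [ 0.4854 -0.2111  0.0499] yaw 52.7 shift [ 0.8 -0.6 -0.8] turn 0.0 tilt -0.0 -0.0 F [0.  0.3 0.3] M [-0.05  0.01  0.04] gap 0.0343 q [-0.53  0.27 -0.45  0.85 -0.    0.12]
```

View pics/s8c.png

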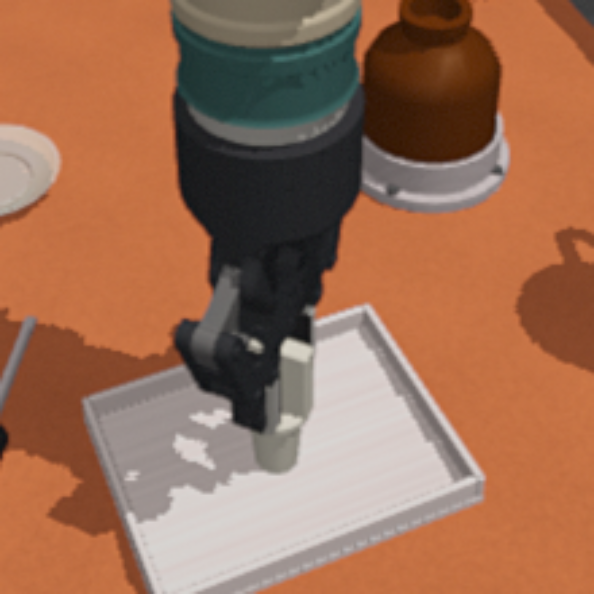

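View pics/w8.png

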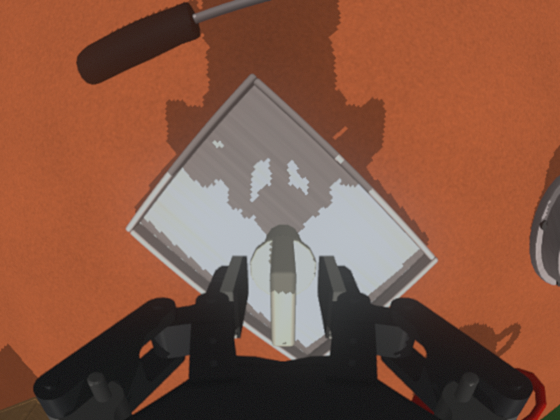

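It stands upright in the tray with clear gaps to both fingers: the tab is at (284,300), the pads at 245 and 322. I'll open a little more and back straight up.

Request:
send_rows(
  targets="0 0 0 0 0.1;0 -4 0 0 0.3;0 -12 0 0 0.3;0 -25 0 0 0.3;0 -45 0 0 0.3;0 -70 0 0 0.3;0 -95 0 0 0.3;0 -120 0 0 0.3;0 -130 0 0 0.3;0 -130 0 0 0.3",
)

```text
t: 13.48
eef_pos: [0.4859, -0.2114, 0.1809]
tcp_rot: [[0.606, 0.002, -0.795], [0.795, -0.001, 0.606], [0.0, -1.0, -0.002]]
force: [-0.2, 0.2, 0.1]
finger_gap: 0.0556
```

```bash
python3 -c "
from h import *
plan([.4865,-.211,.0505],52.7)
c=snap('side','s9'); c=snap('scene','c9')
"
```

```text
t 13.475 eef [ 0.4859 -0.2114  0.1809] yaw 52.7 shift [7.000e-01 1.304e+02 1.000e-01] turn -0.0 tilt 0.0002 -0.0021 F [-0.2  0.2  0.1] M [ 0.01 -0.02  0.03] gap 0.0556 q [-0.53  0.14 -0.31  1.12 -0.    0.12]
```

View pics/s9.png

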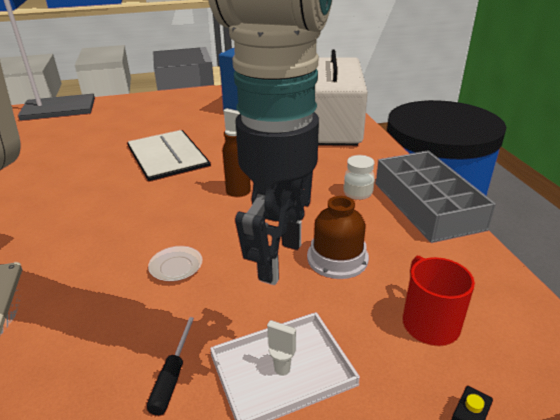

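View pics/c9.png

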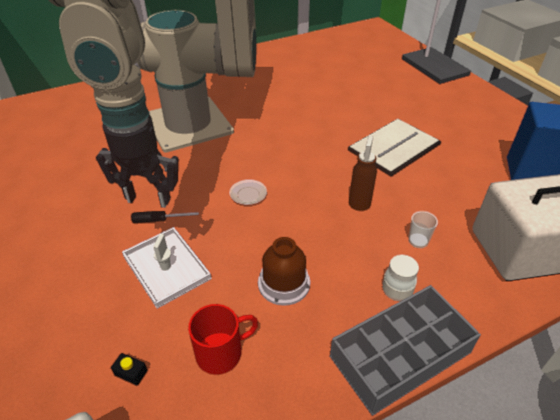

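Both views show the stopper standing in the tray (side view (282,350), scene view (163,252)). The gripper is clear, the slim bottle is unchanged at (363,180), and the wide bottle is open. Handing in.

```bash
python3 -c "
from h import *
print(bot.job_done())"
```

```text
the job is handed in; nothing more can be done
None
```

The stopper is out of the wide bottle and standing upright near the middle of the tray. I handed the job in at about 13.6 s.

- **What I did:** I gripped the tab, turned it 38° to break it free, pulled it straight up 75 mm and carried it over to the tray. I lowered it until the floor pushed back with about 4 N, opened the fingers in small steps and backed off straight up.
- **Last checks:** Both fixed cameras show the stopper upright in the tray and the wide bottle open in its foot. The slim bottle and its stopper look unmoved, and the gripper is about 60 mm above the tab and touching nothing. The force reading was near zero after release and never above about 4 N at the end of any move.
- **Disagreement:** The cameras differed by up to about 2.5 mm on the tab's position. I used the wrist camera's value, and the small forces on closing supported it. No check failed.

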